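Index the vise to the microscope

TASK

The red ear hook in the small bench vise has to be looked at under the microscope. Swing the black-knobbed lock lever fully open, turn the vise round to its next click so that the hook's nozzle points straight into the microscope lens, and swing the lever fully back to lock it there. Do not touch the ear hook, do not knock the microscope, and leave everything else on the desk where it is.

Things in the scene. Friction and masses are not known exactly. Their poses are not given: they have to be found in the camera images.
- swivel_axis (a point): Blue steel bench vise on a round indexing base (120 mm across, 23 mm high), bolted to a fixed aluminium plate (150 x 310 x 6 mm) that also carries the microscope. This point is on the vertical swivel axis, 32 mm above the desk. Its axes are the fixed plate's: +y runs from the swivel axis to the microscope, z up.
- vise (a joint): Turn of the vise about the vertical swivel axis, rad, counter-clockwise positive from above; starts at 0 in a click. Clicks every 0.785 rad; at the next one, +0.785, the nozzle points into the lens. Leaving a click takes about 0.5 N m (10 N at the anvil); within about 0.3 rad of a click it draws itself in. While the lever is locked a bolt stops it from turning.
- anvil (a point): Grip point on the vise's anvil, the blue block at its tail opposite the tommy bar, 53 mm from the swivel axis. Block 34 mm long radially, 30 mm wide across, from 46 to 80 mm above the desk, sides upright and clear; this point is 70 mm up in its middle. x axis: radially inward, the way the nozzle points; y: across. The 50 mm wide jaw (top 82 mm up) begins 29 mm inward.
- nozzle (a point): Open end of the red plastic ear hook's nozzle, 22 mm from the swivel axis and about 102 mm above the desk; the hook stands in the middle of the jaws and its highest point is 108 mm up. Its x axis is the way the nozzle points, the same as the vise's tommy bar.
- lens (a point): Centre of the front lens of the white and black hand microscope (33 mm thick, 140 mm long, lying level in a cradle), 81 mm from the swivel axis along the plate's +y and 101 mm above the desk; the barrel runs on to 222 mm. Top of its clamp 122 mm above the desk.
- lock_lever (a joint): Lock lever's angle, rad: 0 fully locked (against its stop), 1.2 fully open (against its stop), counter-clockwise positive seen from above. Starts locked. It stays where it is left; turning it takes about 0.06 N m (1 N at the knob). The bolt is clear of the vise beyond about 0.9 rad, and the lever closes only when the vise stands in a click.
- lever_knob (a point): Centre of the lock lever's black ball knob, 20 mm across, 45 mm above the desk, 60 mm from the lever's pivot. The steel arm (8 mm thick) runs from the knob down to the pivot along this point's -x axis.
- lever_pivot (a point): Point on the lever's vertical pivot axis at the knob's height, 45 mm above the desk, 72 mm from the swivel axis. The lever's steel hub below it is 22 mm across and ends 43 mm above the desk.
- ear_hook: The red ear hook itself, 38 mm tall with about 25 mm above the jaws; its frame is the vise's (origin on the swivel axis at desk height, x along the nozzle). Not to be touched.
- microscope: The microscope and its cradle; frame of the fixed plate, origin on the swivel axis at desk height. Not to be knocked.
- music_box: Dark red tin music box with white lid and brass crank, 90 x 115 x 70 mm. Bystander; origin at its underside.
- peg_board: Beech board with four painted pegs, 70 x 200 x 75 mm. Bystander; origin at its underside.
- toy_boat: Blue ceramic toy boat, 95 x 46 x 66 mm. Bystander; origin at its underside.
- otoscope: Black otoscope lying down, 150 mm long, 32 mm high. Bystander; origin at its underside.
- hook_dish: Small white dish, 72 mm across, 22 mm high. Bystander; origin at its underside.
- screwdriver: Small screwdriver lying down, 130 mm long. Bystander.
- hearing_aid: Pair of light blue hearing aids in a white charging cradle, 70 x 56 x 29 mm. Bystander; origin at its underside.

How it is judged:
By the outcome, as a careful person would: the job done as asked, in the order asked, and still so for the second after the job is handed in, with the robot touching nothing.
It also fails if it takes over 62 s, if anything falls off the work surface, if the arm or the gripper's body presses on something with over 40 N, if the wrist force passes 120 N, or if a joint passes its speed limit or range.

ROBOT

A 7-joint arm with a two-finger parallel gripper is mounted at the origin on the work surface. World frame = base frame: x ahead of the robot, y to its left, z up, the work surface at z = 0. Lengths are in m, angles in rad, forces in N, time in s.
With the tool pointing down it reaches from about 0.4 to 0.85 m from the base axis. Payload 10.4 kg.
Tool frame: the origin (TCP) lies midway between the tips of the shut fingers; the grasp point (between the pads) lies 19 mm behind it; z points along the fingers, y is the line along which they close (so a half turn about z gives the same grasp; the last joint's range is limited). The gripper opens to 85 mm and grips with 20 to 120 N. Pads are 22 mm wide; open, the fingers measure 114 mm over their backs; the gripper's body (76 mm by 85 mm) begins 54 mm behind the grasp point. The pads swing forward as they close: fully open they stand 13 mm farther back than shut.
Start: joints at [1.225, 0.332, -0.065, 1.46, 0.022, 1.35, -0.088], TCP at [0.198, -0.593, 0.231] pointing down, gripper open.
Joint ranges: [-2.6, 2.6], [-0.5, 2.12], [-1.47, 1.34], [0.16, 2.42], [-1.27, 4.41], [0.06, 2.06], [-2.6, 2.6]. Speed limits (rad/s): [2.22, 2.22, 2.79, 2.79, 3.14, 3.14, 3.14].

INTERFACE

Orientations are given as a unit quaternion [x, y, z, w].
In Python, from workcell import monitor, eyes, manip gives the robot as it stands.
- The arm moves only by the tool send_rows, never from a script. Its arguments are lists of equal length, an entry for each row: "offset": the shift along the tool's x, y, z in mm, a list of three; "roll": the turn about the tool's z in rad. In form: {"offset": [[tx, ty, tz], ...], "roll": [roll, ...]}. A call has exactly 5 rows; each row is the pose to reach, as a shift and turn from the pose commanded when the call began, along the tool's axes at that moment; what a row does not reach only later rows make up. A row lasts 1/12 s, in which the tool goes at most 41.7 mm and 7.16 degrees, less where a joint would pass 70% of its speed; a pose out of reach is approached as far as the arm can. A call with a gripper value outside its range is refused whole. "jaw" is the opening, from 0 (shut) to 1 (fully open), set as the call begins (left out, the last holds). The fingers move at their own pace and stop on an object; "newtons" is the grip in N (left out, the last holds). Time passes only in rows, so rows that repeat a pose let the fingers close, or fill a call up. It gives the time, the measured TCP pose, the force and the opening at its end, in the units of the state.
- monitor.get_obs(): the state, without advancing time (a new reading comes with each control period).
- eyes.camera(name): name is "side" or "top"; returns (picture, depth): 384x512x3 uint8, blue, green, red; 384x512 float32, m along the optical axis (not along the pixel's ray), 0 where there is no reading.
- eyes.camera_params(name): a dict with "fovy" (degrees; the focal length in pixels is half the picture's height over the tangent of half this angle, whatever the lens; pixels are square), "cx", "cy" (the principal point, pixels), "k1" (the pictures are not rectified: a ray, as slopes to the right and down, at radius r is drawn at 1 + k1 r^2 times it, then the intrinsics apply), "R" (3x3) and "t" (3): a world point X has camera coordinates R X + t. Camera axes: x right, y down, z forward; pixel columns grow to the right and rows downward; lengths in m; the calibration is good to about 2 mm. A picture is of the moment at which its call begins. camera_params takes no time and is no camera call.
- manip.hand_in(): hands the job in, once; it reports no verdict.
The state is a dict: "clock": time; "joint_pos": joint angles; "joint_velocities": joint speeds; "tau": joint torques, N m; "position": TCP position; "ee_rot": TCP orientation; "ft_force": force on the tool from outside, world axes, zero at the start; "torque": the same for the moment, N m; "grip_width": opening from 0.0 (shut) to 1.0 (fully open).
Only numpy, scipy, OpenCV 4.12 (cv2) and the standard library are available. Lean on these libraries where they do the work, as an engineer would, in place of code of your own. Each camera call takes 0.05 s, during which the arm holds its last target. There are 200 camera calls.

## Working session

There is one attempt and no reset: what is moved stays moved. The work goes in short steps, Python scripts to look and compute and a tool call to move; the robot and the scene stay as the last step left them, time stands still between calls to the robot, and variables do not carry over. Pictures are saved under pics/ and viewed, on a budget of 10 in all, crops included, one or two more only if the job needs it, and the job is handed in when it is done.

Besides the shell and the picture viewer there is one more tool, called after "Emit:" as name([rows], argument=value, ...), one row to a line, values as JSON. send_rows: Moves the arm, as the interface text tells. Its arguments: {"type":"object","properties":{"offset":{"type":"array"},"roll":{"type":"array"},"jaw":{"type":"number"},"newtons":{"type":"number"}},"required":["offset","roll"]}

```bash
mkdir -p pics; cat > h.py <<'E'
import numpy as np, cv2
from workcell import monitor, eyes, manip
def K(p):
    f=192/np.tan(np.radians(p["fovy"])/2); return f
def ray(p,u,v):
    f=K(p); d=np.array([(u-p["cx"])/f,(v-p["cy"])/f]); s=d.copy()
    for _ in range(20): s=d/(1+p["k1"]*(s@s))
    R=np.array(p["R"]);t=np.array(p["t"])
    return -R.T@t, R.T@np.array([s[0],s[1],1.])
def onplane(p,u,v,z):
    o,d=ray(p,u,v); return o+d*(z-o[2])/d[2]
def bydepth(p,u,v,D):
    o,d=ray(p,u,v); return o+d*D[int(round(v)),int(round(u))]
def proj(p,X):
    c=np.array(p["R"])@np.array(X)+np.array(p["t"]); s=c[:2]/c[2]; s=s*(1+p["k1"]*(s@s))
    return s*K(p)+[p["cx"],p["cy"]]
E
python3 - <<'E'
from h import *
for n in("side","top"):
    im,d=eyes.camera(n); np.savez(f"{n}0.npz",im=im,d=d); cv2.imwrite(f"pics/{n}0.png",im)
    p=eyes.camera_params(n); o,dd=ray(p,256,192); print(n,p["fovy"],p["k1"],o,dd)
o=monitor.get_obs(); print({k:np.round(v,3) for k,v in o.items()})
E
```

```text
side 54.891827164216934 -0.09457019705013865 [0.49783194 0.6784531  0.91372673] [ 0.03156484 -0.66122624 -0.74967837]
top 52.139174611116744 -0.05935088358946703 [0.41322743 0.00616016 1.40799966] [ 0.09821641 -0.01924075 -0.9949888 ]
{'clock': np.float64(0.1), 'joint_pos': array([ 1.225,  0.333, -0.065,  1.461,  0.022,  1.35 , -0.088]), 'joint_velocities': array([-0.001, -0.001,  0.002, -0.002,  0.002,  0.001, -0.002]), 'tau': array([ 2.0000e-03, -6.2674e+01,  4.9000e-02, -3.9243e+01,  1.6000e-02,
        7.0000e-03,  0.0000e+00]), 'position': array([ 0.198, -0.592,  0.231]), 'ee_rot': array([ 0.987,  0.161, -0.   , -0.001]), 'ft_force': array([-0.108,  0.131, -0.553]), 'torque': array([ 0.027,  0.051, -0.067]), 'grip_width': np.float64(1.004)}
```

View pics/side0.png

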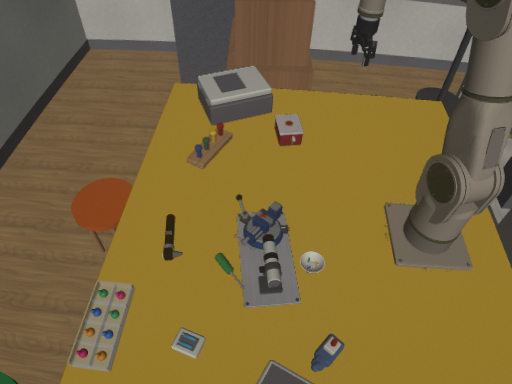

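View pics/top0.png

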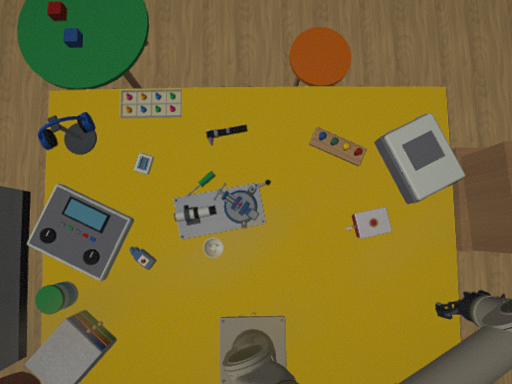

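The side view shows the knob near (239,197) and the vise near (262,226). In the top view the knob is near (267,183), the vise near (240,207), and the microscope is to the left (+y). Next I'll view enlarged crops of both.

```bash
python3 - <<'E'
from h import *
T=np.load("top0.npz");S=np.load("side0.npz")
a=cv2.resize(T["im"][160:250,160:290],None,fx=6,fy=6,interpolation=cv2.INTER_CUBIC)
b=cv2.resize(S["im"][185:310,215:315],None,fx=6,fy=4.8*1.25/1.25,interpolation=cv2.INTER_CUBIC)
cv2.imwrite("pics/topc.png",a);cv2.imwrite("pics/sidec.png",cv2.resize(S["im"][185:305,215:325],None,fx=5,fy=5,interpolation=cv2.INTER_CUBIC))
E
```

```text
(no output)
```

View pics/topc.png

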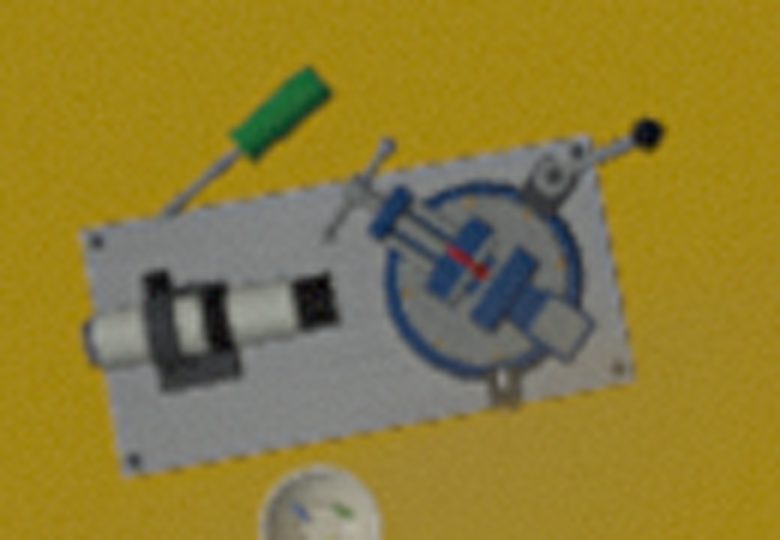

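View pics/sidec.png

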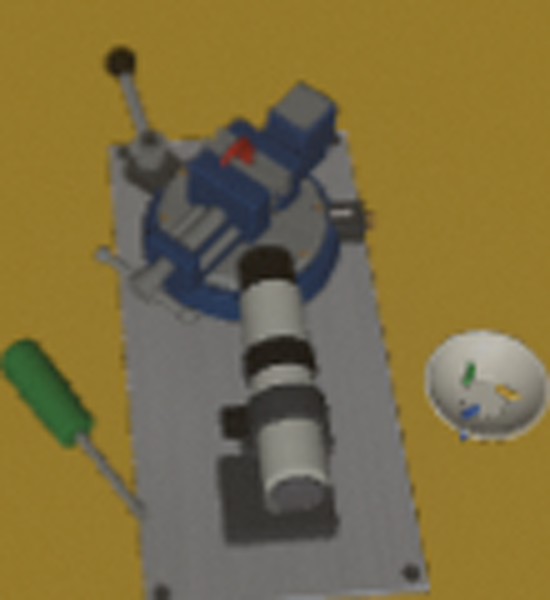

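The top crop shows the plate corner bolts at (96,243), (134,461), (577,150) and (618,368). The knob is at (648,133), the pivot at (552,175), the anvil top at (560,331), the disc centre near (484,278) and the lens edge near (337,298). The side crop shows the knob at (120,62), the anvil top at (304,103) and the pivot near (150,143).

```bash
cat > m.py <<'E'
from h import *
def tp(p,c,z): return onplane(p,c[0]/6-.5+160+.0,c[1]/6-.5+160,z)
def sp(p,c,z): return onplane(p,c[0]/5-.4+215,c[1]/5-.4+185,z)
E
python3 - <<'E'
from m import *
np.set_printoptions(precision=4,suppress=True)
T=np.load("top0.npz");S=np.load("side0.npz");pt=eyes.camera_params("top");ps=eyes.camera_params("side")
b=[tp(pt,c,.008) for c in((96,243),(134,461),(577,150),(618,368))]; b=np.array(b);print("bolts",b)
ay=(b[0]+b[1]-b[2]-b[3]);ay/=np.linalg.norm(ay);print("plate +y",ay,np.degrees(np.arctan2(ay[1],ay[0])))
im=T["im"]; hsv=cv2.cvtColor(im,cv2.COLOR_BGR2HSV)
m=cv2.inRange(hsv,(95,80,40),(130,255,255)); m[:, :215]=0;m[:,270:]=0;m[:180]=0;m[235:]=0
pts=cv2.findNonZero(m);
c0=tp(pt,(484,280),.023);print("disc guess",c0)
# disc rim: world-plane points of the blue mask at z=.023, radius-consistent
W=np.array([onplane(pt,u,v,.023)[:2] for u,v in pts[:,0]])
c=c0[:2].copy()
from scipy.optimize import least_squares
sel=W[np.abs(np.hypot(*(W-c).T)-.056)<.007]
r=least_squares(lambda q:np.hypot(*(sel-q[:2]).T)-q[2],[*c,.056],loss="soft_l1",f_scale=.002);print("disc",r.x,len(sel))
for n,cc,z in(("knob",(648,133),.047),("pivot",(552,175),.043),("anvil",(560,331),.08),("lensedge",(337,298),.101),("nozzle",(452,250),.102),("hookR",(486,273),.105)):
    print(n,tp(pt,cc,z),"depth",bydepth(pt,cc[0]/6-.5+160,cc[1]/6-.5+160,T["d"]))
for n,cc,z in(("knob",(120,62),.045),("pivot",(150,143),.043),("anvil",(304,103),.08)):
    print("S",n,sp(ps,cc,z),bydepth(ps,cc[0]/5-.4+215,cc[1]/5-.4+185,S["d"]))
E
```

```text
bolts [[ 0.5261  0.2674  0.008 ]
 [ 0.3966  0.2443  0.008 ]
 [ 0.5785 -0.0201  0.008 ]
 [ 0.4479 -0.0427  0.008 ]]
plate +y [-0.1778  0.9841  0.    ] 100.24433101509774
disc guess [0.5003 0.036  0.023 ]
disc [0.5009 0.0363 0.0539] 108
knob [ 0.5834 -0.0609  0.047 ] depth [ 0.5827 -0.0606  0.0524]
pivot [ 0.5599 -0.0047  0.043 ] depth [ 0.5598 -0.0046  0.0439]
anvil [ 0.4674 -0.0078  0.08  ] depth [ 0.4673 -0.0077  0.0831]
lensedge [0.4864 0.116  0.101 ] depth [0.4917 0.124  0.0063]
nozzle [0.5123 0.0519 0.102 ] depth [0.5139 0.0527 0.0808]
hookR [0.499  0.0331 0.105 ] depth [0.4995 0.0333 0.0973]
S knob [ 0.5865 -0.062   0.045 ] [ 0.5856 -0.0541  0.0543]
S pivot [ 0.5621 -0.0019  0.043 ] [ 0.562  -0.0011  0.0441]
S anvil [ 0.4726 -0.0111  0.08  ] [ 0.4726 -0.0113  0.0797]
```

```bash
cat > plan.py <<'E'
from h import *
def yaw_now(o):
    x,y,z,w=o["ee_rot"]; return np.arctan2(2*(x*y+z*w),1-2*(y*y+z*z))
def now():
    o=monitor.get_obs(); return [*o["position"],yaw_now(o)]
def plan(path,rd=0,n=5):
    """path: list of (x,y,z,yaw) per row from the current pose path[0]; prints rows per call, propagates rounded"""
    cur=np.array(path[0],float); rows=path[1:]
    while len(rows)%n: rows=rows+[rows[-1]]
    for i in range(0,len(rows),n):
        c,s=np.cos(cur[3]),np.sin(cur[3]); off=[];rl=[]
        for q in rows[i:i+n]:
            d=np.array(q[:3])-cur[:3]
            off.append([round(v,rd) for v in 1000*np.array([c*d[0]+s*d[1],s*d[0]-c*d[1],-d[2]])]); rl.append(round(cur[3]-q[3],3))
        print([[float(v) for v in r] for r in off],[float(v) for v in rl])
        o=np.array(off[-1])/1000
        cur=cur+[c*o[0]+s*o[1],s*o[0]-c*o[1],-o[2],-rl[-1]]
    print("end",np.round(cur,4))
def lin(a,b,k): return [list(np.array(a)+(np.array(b)-np.array(a))*j/k) for j in range(1,k+1)]
def arc(a,c,ang,k):
    out=[]
    for j in range(1,k+1):
        t=ang*j/k; R=np.array([[np.cos(t),-np.sin(t)],[np.sin(t),np.cos(t)]])
        out.append([*(np.array(c)+R@(np.array(a[:2])-c)),a[2],a[3]+t])
    return out
S=np.array([.502,.036]);P=np.array([.561,-.0035]);KN=np.array([.585,-.061])
E
python3 - <<'E'
from plan import *
a=now();print(np.round(a,4))
b=[*KN,.13,np.radians(112.6)]
plan([a]+lin(a,b,20))
E
```

```text
[ 0.1982 -0.5924  0.2306  0.3228]
[[27.0, -19.0, 5.0], [54.0, -38.0, 10.0], [80.0, -57.0, 15.0], [107.0, -76.0, 20.0], [134.0, -95.0, 25.0]] [-0.082, -0.164, -0.246, -0.328, -0.411]
[[32.0, -7.0, 5.0], [64.0, -14.0, 10.0], [96.0, -21.0, 15.0], [129.0, -27.0, 20.0], [161.0, -34.0, 25.0]] [-0.082, -0.164, -0.246, -0.328, -0.41]
[[32.0, 6.0, 5.0], [64.0, 13.0, 10.0], [96.0, 20.0, 15.0], [129.0, 26.0, 20.0], [161.0, 33.0, 25.0]] [-0.082, -0.164, -0.247, -0.329, -0.411]
[[27.0, 19.0, 5.0], [54.0, 38.0, 11.0], [81.0, 56.0, 16.0], [107.0, 75.0, 21.0], [134.0, 94.0, 26.0]] [-0.082, -0.164, -0.246, -0.328, -0.41]
end [ 0.5847 -0.0614  0.1296  1.9648]
```

Emit:
send_rows([
  [27, -19, 2],
  [54, -38, 4],
  [80, -57, 6],
  [107, -76, 8],
  [134, -95, 10],
], roll=[-0.082, -0.164, -0.246, -0.328, -0.41], jaw=0.7)

```text
clock: 0.52
position: [0.2957, -0.4586, 0.2209]
ee_rot: [0.933, 0.36, -0.0, -0.0]
ft_force: [0.9, -1.1, -0.1]
grip_width: 0.699
```

Emit:
send_rows([
  [32, -7, 3],
  [64, -14, 6],
  [96, -21, 9],
  [129, -27, 12],
  [161, -34, 15],
], roll=[-0.082, -0.164, -0.246, -0.328, -0.41])

```text
clock: 0.93
position: [0.3928, -0.3256, 0.206]
ee_rot: [0.84, 0.543, -0.0, -0.0]
ft_force: [1.2, -1.1, 0.1]
grip_width: 0.697
```

Emit:
send_rows([
  [32, 6, 5],
  [64, 13, 10],
  [96, 20, 15],
  [129, 26, 20],
  [161, 33, 25],
], roll=[-0.082, -0.164, -0.246, -0.328, -0.41])

```text
clock: 1.35
position: [0.4895, -0.1928, 0.1809]
ee_rot: [0.712, 0.702, -0.0, -0.0]
ft_force: [0.6, -0.4, -0.1]
grip_width: 0.698
```

Emit:
send_rows([
  [27, 19, 9],
  [54, 38, 18],
  [81, 56, 28],
  [107, 75, 38],
  [134, 94, 48],
], roll=[-0.082, -0.164, -0.246, -0.328, -0.41])

```text
clock: 1.77
position: [0.5859, -0.061, 0.1326]
ee_rot: [0.554, 0.832, -0.0, -0.0]
ft_force: [-0.2, -0.2, -0.5]
grip_width: 0.699
```

Emit:
send_rows([
  [0, 0, 0],
  [0, 0, 0],
  [0, 0, 0],
  [0, 0, 0],
  [0, 0, 0],
], roll=[0, 0, 0, 0, 0])

```text
clock: 2.18
position: [0.5851, -0.0636, 0.1336]
ee_rot: [0.557, 0.831, -0.0, 0.0]
ft_force: [-0.5, 0.0, 0.1]
grip_width: 0.7
```

```bash
python3 - <<'E'
from plan import *
print(np.round(now(),4))
im,d=eyes.camera("side"); cv2.imwrite("pics/s1.png",cv2.resize(im[120:260,185:325],None,fx=4,fy=4,interpolation=cv2.INTER_CUBIC))
E
```

```text
[ 0.5851 -0.0636  0.1336  1.9604]
```

View pics/s1.png

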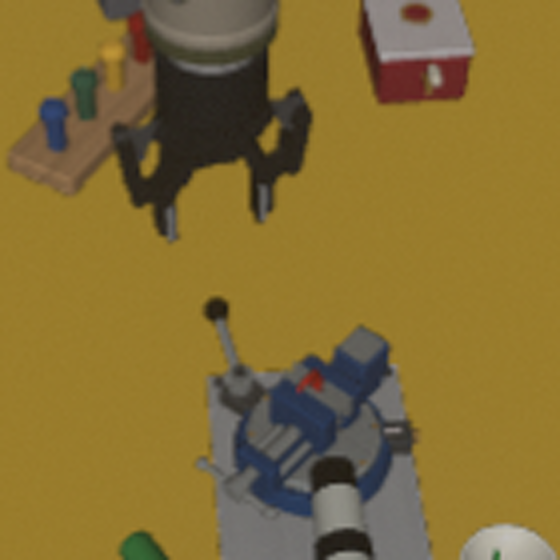

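The fingers are centred over the knob (gap centre about (215,230), knob at (216,308)). I'll descend and grip.

Emit:
send_rows([
  [2, 0, 25],
  [2, 0, 50],
  [2, 0, 75],
  [2, 0, 95],
  [2, 0, 107],
], roll=[0, 0, 0, 0, 0])

```text
clock: 2.65
position: [0.5833, -0.0611, 0.0243]
ee_rot: [0.556, 0.831, -0.001, -0.001]
ft_force: [-0.2, -0.4, -0.3]
grip_width: 0.699
```

Emit:
send_rows([
  [0, 0, 0],
  [0, 0, 0],
  [0, 0, 0],
  [0, 0, 0],
  [0, 0, 0],
], roll=[0, 0, 0, 0, 0], jaw=0, newtons=25)

```text
clock: 3.07
position: [0.5856, -0.0605, 0.0279]
ee_rot: [0.556, 0.831, 0.0, 0.001]
ft_force: [-0.5, -0.3, 4.7]
grip_width: 0.213
```

Emit:
send_rows([
  [0, 0, 0],
  [0, 0, 0],
  [0, 0, 0],
  [0, 0, 0],
  [0, 0, 0],
], roll=[0, 0, 0, 0, 0])

```text
clock: 3.48
position: [0.5857, -0.0605, 0.0278]
ee_rot: [0.556, 0.831, 0.0, 0.001]
ft_force: [-1.2, -0.7, 6.5]
grip_width: 0.208
```

```bash
python3 - <<'E'
from plan import *
a=now();print(np.round(a,4),np.round(monitor.get_obs()["torque"],2))
th=np.arctan2(*(np.array(a[:2])-P)[::-1]);print(np.degrees(th),np.hypot(*(np.array(a[:2])-P)))
plan([a]+arc(a,P,1.2,15),rd=1)
E
```

```text
[ 0.5857 -0.0605  0.0278  1.9626] [-0.16  0.29  0.02]
-66.61600869992233 0.06215195022293971
[[0.3, 5.0, -0.0], [1.0, 9.9, -0.0], [2.0, 14.7, -0.0], [3.5, 19.5, -0.0], [5.3, 24.1, -0.0]] [-0.08, -0.16, -0.24, -0.32, -0.4]
[[0.3, 5.0, -0.0], [0.9, 9.9, -0.0], [2.0, 14.8, -0.0], [3.5, 19.5, -0.0], [5.3, 24.1, -0.0]] [-0.08, -0.16, -0.24, -0.32, -0.4]
[[0.3, 5.0, -0.0], [0.9, 9.9, -0.0], [2.0, 14.8, -0.0], [3.5, 19.5, -0.0], [5.3, 24.2, -0.0]] [-0.08, -0.16, -0.24, -0.32, -0.4]
end [ 6.2310e-01 -1.1000e-03  2.7800e-02  3.1626e+00]
```

Emit:
send_rows([
  [0.2, 4.9, 0],
  [0.8, 9.7, 0],
  [1.7, 14.5, 0],
  [3.1, 19.1, 0],
  [4.8, 23.7, 0],
], roll=[-0.08, -0.16, -0.24, -0.32, -0.4])

```text
clock: 3.9
position: [0.6053, -0.0463, 0.0278]
ee_rot: [0.378, 0.926, 0.0, 0.001]
ft_force: [-4.3, 0.5, 9.5]
grip_width: 0.211
```

Emit:
send_rows([
  [0.2, 4.9, 0],
  [0.8, 9.7, 0],
  [1.7, 14.5, 0],
  [3.1, 19.1, 0],
  [4.8, 23.7, 0],
], roll=[-0.08, -0.16, -0.24, -0.32, -0.4])

```text
clock: 4.32
position: [0.6177, -0.0257, 0.0277]
ee_rot: [0.186, 0.983, -0.0, -0.0]
ft_force: [-10.0, 1.5, 12.7]
grip_width: 0.212
```

Emit:
send_rows([
  [0.2, 4.9, 0],
  [0.8, 9.7, 0],
  [1.7, 14.5, 0],
  [3.1, 19.1, 0],
  [4.8, 23.7, 0],
], roll=[-0.08, -0.16, -0.24, -0.32, -0.4])

```text
clock: 4.73
position: [0.6214, -0.0071, 0.0272]
ee_rot: [-0.011, 1.0, -0.004, -0.001]
ft_force: [-7.5, -24.1, 5.9]
grip_width: 0.21
```

Emit:
send_rows([
  [0, 0.5, 0],
  [0, 1, 0],
  [0, 2, 0],
  [0, 2, 0],
  [0, 2, 0],
], roll=[0, 0, 0, 0, 0])

```text
clock: 5.15
position: [0.6217, -0.0073, 0.027]
ee_rot: [-0.008, 1.0, -0.004, -0.001]
ft_force: [-9.4, -17.7, 11.3]
grip_width: 0.21
```

Emit:
send_rows([
  [0, 0, 0],
  [0, 0, 0],
  [0, 0, 0],
  [0, 0, 0],
  [0, 0, 0],
], roll=[0, 0, 0, 0, 0])

```text
clock: 5.57
position: [0.6217, -0.0073, 0.027]
ee_rot: [-0.008, 1.0, -0.004, -0.001]
ft_force: [-8.9, -17.2, 10.4]
grip_width: 0.212
```

Emit:
send_rows([
  [0, -2, 0],
  [0, -2, 0],
  [0, -2, 0],
  [0, -2, 0],
  [0, -2, 0],
], roll=[0, 0, 0, 0, 0], jaw=0.6)

```text
clock: 5.98
position: [0.6223, -0.002, 0.0264]
ee_rot: [-0.011, 1.0, 0.0, 0.0]
ft_force: [1.3, 0.6, 0.5]
grip_width: 0.595
```

Emit:
send_rows([
  [0, 0, -20],
  [0, 0, -50],
  [0, 0, -80],
  [0, 0, -100],
  [0, 0, -110],
], roll=[0, 0, 0, 0, 0])

```text
clock: 6.4
position: [0.6234, -0.0019, 0.1394]
ee_rot: [-0.011, 1.0, 0.0, 0.002]
ft_force: [-0.3, 0.0, -0.4]
grip_width: 0.6
```

Emit:
send_rows([
  [0, -30, 0],
  [0, -60, 0],
  [0, -90, 0],
  [0, -120, 0],
  [0, -140, 0],
], roll=[0, 0, 0, 0, 0])

```text
clock: 6.82
position: [0.6246, -0.1463, 0.1352]
ee_rot: [-0.009, 1.0, -0.0, -0.001]
ft_force: [0.2, -0.5, 0.1]
grip_width: 0.601
```

```bash
python3 - <<'E'
from plan import *
print(np.round(now(),4))
st=[]
for n in("side","top"):
    im,d=eyes.camera(n); np.savez(f"{n}1.npz",im=im,d=d); st.append(im)
a=cv2.resize(st[0][180:260,215:315],None,fx=4,fy=4,interpolation=cv2.INTER_CUBIC)
b=cv2.resize(st[1][160:240,185:285],None,fx=4,fy=4,interpolation=cv2.INTER_CUBIC)
cv2.imwrite("pics/c2.png",np.hstack([a,b]))
E
```

```text
[ 0.6246 -0.1463  0.1352 -3.123 ]
```

View pics/c2.png

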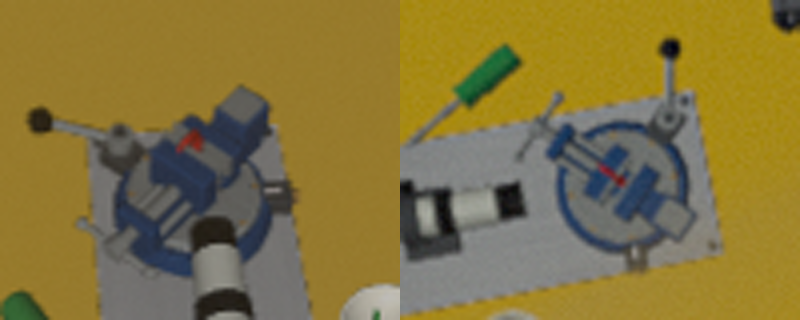

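The lever is now open: the knob is at (38,120) in the side half and (670,48) in the top half. I'll measure its angle by the dark-blob centroid in both views.

```bash
cat > kn.py <<'E'
from plan import *
def blob(im,u,v,r=8):
    g=cv2.cvtColor(im,cv2.COLOR_BGR2GRAY).astype(float)[v-r:v+r+1,u-r:u+r+1]
    w=np.clip(60-g,0,None); n,l,st,ce=cv2.connectedComponentsWithStats((w>0).astype(np.uint8))
    k=1+np.argmax(st[1:,4]); w=w*(l==k); yy,xx=np.mgrid[v-r:v+r+1,u-r:u+r+1]
    return (w*xx).sum()/w.sum(),(w*yy).sum()/w.sum(),st[k,4]
def two(pt,ps,a,b):
    o1,d1=ray(pt,*a);o2,d2=ray(ps,*b)
    A=np.stack([d1,-d2],1);t=np.linalg.lstsq(A,o2-o1,rcond=None)[0]
    p,q=o1+t[0]*d1,o2+t[1]*d2; return (p+q)/2,np.linalg.norm(p-q)
def angle(k,gt,gs,piv=None):
    pt,ps=eyes.camera_params("top"),eyes.camera_params("side")
    T=np.load(f"top{k}.npz")["im"];S=np.load(f"side{k}.npz")["im"]
    a,b=blob(T,*gt),blob(S,*gs)
    X,e=two(pt,ps,a[:2],b[:2]); 
    return X,e,onplane(pt,*a[:2],.045),onplane(ps,*b[:2],.045),a[2],b[2]
E
python3 - <<'E'
from kn import *
np.set_printoptions(precision=4,suppress=True)
A=angle(0,(267,182),(239,197));B=angle(1,(352-185+0,0) if 0 else (252,172),(224,210))
print(A);print(B)
for i,n in((0,"tri"),(2,"top"),(3,"side")):
    ch=np.hypot(*(A[i]-B[i])[:2]);print(n,ch,2*np.arcsin(ch/.12))
    for Pv in([.5599,-.0047],[.561,-.0035],[.562,-.002]):
        f=lambda X:np.arctan2(*(X[:2]-Pv)[::-1]); print(Pv,f(B[i])-f(A[i]))
E
```

```text
(array([ 0.5843, -0.0611,  0.0462]), np.float64(0.0027545299316497607), array([ 0.583 , -0.0611,  0.045 ]), array([ 0.5858, -0.0623,  0.045 ]), np.int32(16), np.int32(22))
(array([ 0.6211, -0.0084,  0.0433]), np.float64(0.002664439723454017), array([ 0.6195, -0.0084,  0.045 ]), array([ 0.6223, -0.0072,  0.045 ]), np.int32(18), np.int32(27))
tri 0.06430556661077111 1.1310987279790552
[0.5599, -0.0047] 1.1025552585224445
[0.561, -0.0035] 1.105533050016768
[0.562, -0.002] 1.1026231847887118
top 0.06413204148482002 1.127675139226706
[0.5599, -0.0047] 1.1201685274317248
[0.561, -0.0035] 1.1225216588586546
[0.562, -0.002] 1.118704273738286
side 0.06606633923119935 1.16605263980764
[0.5599, -0.0047] 1.1081704707825877
[0.561, -0.0035] 1.111330157738692
[0.562, -0.002] 1.1087622054737805
```

Camera and gripper both give about 1.12 rad, a little short of 1.2, so I'll check with a push from shut fingers on the knob's far side.

Emit:
send_rows([
  [0, 30, 0],
  [0, 60, 0],
  [2, 88, 0],
  [2, 88, 30],
  [2, 88, 60],
], roll=[0, 0, 0, 0, 0], jaw=0)

```text
clock: 7.33
position: [0.6222, -0.0508, 0.0769]
ee_rot: [-0.013, 1.0, 0.0, 0.002]
ft_force: [0.0, -1.7, -0.2]
grip_width: -0.004
```

Emit:
send_rows([
  [0, 0, 20],
  [0, 0, 38],
  [0, 0, 38],
  [0, 0, 38],
  [0, 0, 38],
], roll=[0, 0, 0, 0, 0])

```text
clock: 7.75
position: [0.6219, -0.054, 0.0393]
ee_rot: [-0.011, 1.0, 0.0, 0.001]
ft_force: [0.0, 1.6, -0.2]
grip_width: 0.001
```

Emit:
send_rows([
  [0, 4, 0],
  [0, 8, 0],
  [0, 12, 0],
  [0, 15, 0],
  [0, 18, 0],
], roll=[0, 0, 0, 0, 0])

```text
clock: 8.17
position: [0.6211, -0.0361, 0.0387]
ee_rot: [-0.011, 1.0, -0.0, 0.0]
ft_force: [-0.4, 0.6, -0.1]
grip_width: -0.0
```

Emit:
send_rows([
  [0, 1, 0],
  [0, 2, 0],
  [0, 3, 0],
  [0, 4, 0],
  [0, 5, 0],
], roll=[0, 0, 0, 0, 0])

```text
clock: 8.58
position: [0.6209, -0.0319, 0.0383]
ee_rot: [-0.01, 1.0, -0.0, -0.0]
ft_force: [0.5, -0.9, 0.4]
grip_width: 0.001
```

Emit:
send_rows([
  [0, 1, 0],
  [0, 2, 0],
  [0, 3, 0],
  [0, 4, 0],
  [0, 5, 0],
], roll=[0, 0, 0, 0, 0])

```text
clock: 9.0
position: [0.6208, -0.0294, 0.0382]
ee_rot: [-0.01, 1.0, -0.002, -0.0]
ft_force: [-0.7, -8.3, 0.0]
grip_width: -0.002
```

Emit:
send_rows([
  [0, 1, 0],
  [0, 2, 0],
  [0, 3, 0],
  [0, 3, 0],
  [0, 3, 0],
], roll=[0, 0, 0, 0, 0])

```text
clock: 9.42
position: [0.6208, -0.0291, 0.0382]
ee_rot: [-0.009, 1.0, -0.003, -0.0]
ft_force: [-0.6, -14.4, 1.3]
grip_width: -0.002
```

The stop holds firm: 14 N with no motion, so the lever is fully open. Next I'll back off, rise, and go to the anvil.

Emit:
send_rows([
  [0, -10, 0],
  [0, -25, 0],
  [0, -25, -40],
  [0, -25, -80],
  [0, -25, -120],
], roll=[0, 0, 0, 0, 0])

```text
clock: 9.83
position: [0.6207, -0.0485, 0.1595]
ee_rot: [-0.011, 1.0, 0.001, -0.001]
ft_force: [0.7, -0.7, 0.3]
grip_width: -0.002
```

Emit:
send_rows([
  [0, 0, -20],
  [0, 0, -20],
  [0, 0, -20],
  [0, 0, -20],
  [0, 0, -20],
], roll=[0.1, 0.2, 0.3, 0.4, 0.5], jaw=0.75)

```text
clock: 10.25
position: [0.6212, -0.0483, 0.1785]
ee_rot: [0.239, 0.971, 0.0, 0.0]
ft_force: [-0.7, 0.7, -0.7]
grip_width: 0.71
```

```bash
python3 - <<'E'
from plan import *
a=now();print(np.round(a,4))
b=[.4705,-.0085,.13,np.radians(55.2)]
if a[3]<0:a[3]+=2*np.pi
m=lin(a,[b[0],b[1],a[2],b[3]],20); plan([a]+m+lin(m[-1],b,5))
E
```

```text
[ 0.6212 -0.0483  0.1785  2.6584]
[[8.0, -2.0, -0.0], [15.0, -3.0, -0.0], [23.0, -5.0, -0.0], [30.0, -7.0, -0.0], [38.0, -9.0, -0.0]] [0.085, 0.169, 0.254, 0.339, 0.424]
[[6.0, -4.0, -0.0], [13.0, -9.0, -0.0], [19.0, -14.0, -0.0], [25.0, -19.0, -0.0], [31.0, -23.0, -0.0]] [0.084, 0.169, 0.254, 0.339, 0.423]
[[4.0, -7.0, -0.0], [8.0, -14.0, -0.0], [11.0, -21.0, -0.0], [15.0, -28.0, -0.0], [19.0, -35.0, -0.0]] [0.085, 0.17, 0.255, 0.339, 0.424]
[[1.0, -7.0, -0.0], [1.0, -15.0, -0.0], [2.0, -23.0, -0.0], [2.0, -31.0, -0.0], [3.0, -38.0, -0.0]] [0.085, 0.17, 0.254, 0.339, 0.424]
[[-0.0, -0.0, 10.0], [-0.0, -0.0, 19.0], [-0.0, -0.0, 29.0], [-0.0, -0.0, 39.0], [-0.0, -0.0, 48.0]] [-0.0, -0.0, -0.0, -0.0, -0.0]
end [ 0.4708 -0.0084  0.1305  0.9634]
```

Emit:
send_rows([
  [8, -2, 0],
  [15, -3, 0],
  [23, -5, 0],
  [30, -7, 0],
  [38, -9, 0],
], roll=[0.085, 0.17, 0.254, 0.339, 0.424])

```text
clock: 10.67
position: [0.583, -0.0387, 0.1783]
ee_rot: [0.438, 0.899, 0.0, -0.0]
ft_force: [0.5, -0.4, 0.3]
grip_width: 0.749
```

Emit:
send_rows([
  [6, -4, 0],
  [13, -9, 0],
  [19, -14, 0],
  [25, -19, 0],
  [31, -23, 0],
], roll=[0.085, 0.17, 0.254, 0.339, 0.424])

```text
clock: 11.08
position: [0.5456, -0.0287, 0.1783]
ee_rot: [0.617, 0.787, 0.0, -0.0]
ft_force: [-0.2, -0.7, -0.5]
grip_width: 0.754
```

Emit:
send_rows([
  [4, -7, 0],
  [8, -14, 0],
  [11, -21, 0],
  [15, -28, 0],
  [19, -35, 0],
], roll=[0.085, 0.17, 0.254, 0.339, 0.424])

```text
clock: 11.5
position: [0.5071, -0.0186, 0.1783]
ee_rot: [0.769, 0.639, 0.0, -0.0]
ft_force: [0.0, -0.9, 0.4]
grip_width: 0.748
```

Emit:
send_rows([
  [1, -8, 0],
  [1, -15, 0],
  [2, -23, 0],
  [2, -31, 0],
  [3, -38, 0],
], roll=[0.085, 0.17, 0.254, 0.339, 0.424])

```text
clock: 11.92
position: [0.4702, -0.0089, 0.1783]
ee_rot: [0.886, 0.463, 0.0, -0.0]
ft_force: [0.3, 0.8, 0.1]
grip_width: 0.749
```

Emit:
send_rows([
  [0, 0, 10],
  [0, 0, 20],
  [0, 0, 30],
  [0, 0, 40],
  [0, 0, 48],
], roll=[0, 0, 0, 0, 0])

```text
clock: 12.33
position: [0.4703, -0.0094, 0.1285]
ee_rot: [0.885, 0.465, -0.001, -0.001]
ft_force: [-0.4, 0.1, -0.4]
grip_width: 0.747
```

```bash
python3 - <<'E'
from plan import *
im,d=eyes.camera("side"); a=now();print(np.round(a,4)); cv2.imwrite("pics/s3.png",cv2.resize(im[130:260,205:335],None,fx=4,fy=4,interpolation=cv2.INTER_CUBIC))
E
```

```text
[ 0.4696 -0.0094  0.1273  0.9678]
```

View pics/s3.png

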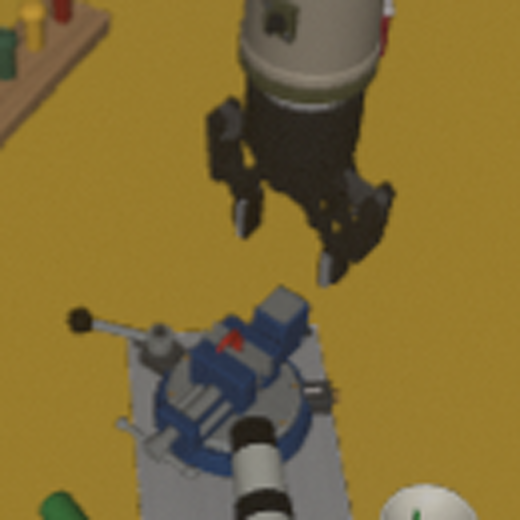

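The fingers straddle the anvil: tips at (243,230) and (326,280), midpoint above the block top at (284,300). I'll descend and grip.

Emit:
send_rows([
  [0, 0, 18],
  [0, 0, 36],
  [0, 0, 54],
  [0, 0, 68],
  [0, 0, 77],
], roll=[0, 0, 0, 0, 0])

```text
clock: 12.8
position: [0.47, -0.0093, 0.0516]
ee_rot: [0.885, 0.465, -0.001, -0.001]
ft_force: [-0.0, -1.2, 0.4]
grip_width: 0.748
```

Emit:
send_rows([
  [0, 0, 0],
  [0, 0, 0],
  [0, 0, 0],
  [0, 0, 0],
  [0, 0, 0],
], roll=[0, 0, 0, 0, 0], jaw=0, newtons=40)

```text
clock: 13.22
position: [0.4708, -0.0091, 0.0541]
ee_rot: [0.885, 0.465, 0.0, 0.0]
ft_force: [-4.7, 2.0, 6.2]
grip_width: 0.343
```

Emit:
send_rows([
  [0, 0, 0],
  [0, 0, 0],
  [0, 0, 0],
  [0, 0, 0],
  [0, 0, 0],
], roll=[0, 0, 0, 0, 0])

```text
clock: 13.63
position: [0.4708, -0.0091, 0.0541]
ee_rot: [0.885, 0.465, 0.0, 0.0]
ft_force: [-4.6, 2.0, 6.9]
grip_width: 0.342
```

```bash
python3 - <<'E'
from plan import *
a=now();o=monitor.get_obs();print(np.round(a,4),np.round(o["torque"],2),np.round(o["ft_force"],1))
d=np.array(a[:2])-S;print(np.degrees(np.arctan2(d[1],d[0])),np.hypot(*d),np.degrees(a[3]))
plan([a]+arc(a,S,np.pi/4,15),rd=1)
E
```

```text
[ 0.4708 -0.0091  0.0541  0.9669] [ 0.55  1.02 -0.23] [-4.6  2.   6.9]
-124.65452793596093 0.054856790150599674 55.396710436293766
[[0.1, 2.9, -0.0], [0.3, 5.7, -0.0], [0.7, 8.6, -0.0], [1.2, 11.4, -0.0], [1.9, 14.2, -0.0]] [-0.052, -0.105, -0.157, -0.209, -0.262]
[[0.0, 2.9, -0.0], [0.3, 5.7, -0.0], [0.6, 8.6, -0.0], [1.1, 11.4, -0.0], [1.8, 14.2, -0.0]] [-0.052, -0.105, -0.157, -0.209, -0.262]
[[0.1, 2.9, -0.0], [0.3, 5.7, -0.0], [0.7, 8.6, -0.0], [1.2, 11.4, -0.0], [1.9, 14.2, -0.0]] [-0.052, -0.104, -0.157, -0.209, -0.261]
end [ 0.5119 -0.0179  0.0541  1.7519]
```

Emit:
send_rows([
  [0.1, 2.8, 0],
  [0.3, 5.6, 0],
  [0.7, 8.4, 0],
  [1.2, 11.2, 0],
  [1.8, 14, 0],
], roll=[-0.052, -0.105, -0.157, -0.209, -0.262])

```text
clock: 14.05
position: [0.4832, -0.0153, 0.0541]
ee_rot: [0.816, 0.578, -0.0, -0.0]
ft_force: [-5.7, 4.1, 7.7]
grip_width: 0.343
```

Small forces and the pose follows the arc, so I'll continue.

Emit:
send_rows([
  [0.1, 2.8, 0],
  [0.3, 5.6, 0],
  [0.7, 8.4, 0],
  [1.2, 11.2, 0],
  [1.8, 14, 0],
], roll=[-0.052, -0.105, -0.157, -0.209, -0.262])

```text
clock: 14.47
position: [0.4972, -0.0184, 0.0541]
ee_rot: [0.734, 0.679, 0.0, 0.0]
ft_force: [-5.3, 3.5, 6.1]
grip_width: 0.343
```

Emit:
send_rows([
  [0.1, 2.8, 0],
  [0.3, 5.6, 0],
  [0.7, 8.4, 0],
  [1.2, 11.2, 0],
  [1.8, 14, 0],
], roll=[-0.052, -0.105, -0.157, -0.209, -0.262])

```text
clock: 14.88
position: [0.5113, -0.0177, 0.0541]
ee_rot: [0.639, 0.77, -0.0, 0.0]
ft_force: [-10.6, 2.8, 10.6]
grip_width: 0.344
```

Emit:
send_rows([
  [0, 0, 0],
  [0, 0, 0],
  [0, 0, 0],
  [0, 0, 0],
  [0, 0, 0],
], roll=[0, 0, 0, 0, 0])

```text
clock: 15.3
position: [0.5112, -0.0178, 0.0541]
ee_rot: [0.64, 0.769, 0.0, 0.0]
ft_force: [-3.9, 3.0, 6.8]
grip_width: 0.34
```

```bash
python3 - <<'E'
from plan import *
a=now();o=monitor.get_obs();print(np.round(a,4),np.round(o["torque"],2),np.round(o["ft_force"],1))
d=np.array(a[:2])-S;print(np.degrees(np.arctan2(d[1],d[0])),np.hypot(*d),np.degrees(a[3]))
E
```

```text
[ 0.5112 -0.0178  0.0541  1.7535] [0.53 1.14 0.14] [-3.9  3.   6.8]
-80.30568688189898 0.054561491582070826 100.47022279121852
```

The vise has turned 45°. I'll release, rise, and move to above the open knob.

Emit:
send_rows([
  [0, 0, 0],
  [0, 0, 0],
  [0, 0, 0],
  [0, 0, 0],
  [0, 0, 0],
], roll=[0, 0, 0, 0, 0], jaw=0.65)

```text
clock: 15.72
position: [0.5113, -0.0184, 0.0534]
ee_rot: [0.64, 0.768, 0.0, 0.0]
ft_force: [1.0, -0.4, -0.8]
grip_width: 0.65
```

Emit:
send_rows([
  [0, 0, -20],
  [0, 0, -45],
  [0, 0, -70],
  [0, 0, -95],
  [0, 0, -105],
], roll=[0, 0, 0, 0, 0])

```text
clock: 16.13
position: [0.5125, -0.018, 0.1615]
ee_rot: [0.64, 0.768, 0.001, 0.002]
ft_force: [1.0, -0.1, 0.3]
grip_width: 0.65
```

```bash
python3 - <<'E'
from plan import *
a=now();print(np.round(a,4))
b=[.6211,-.0084,.11,np.radians(176)]
m=lin(a,[b[0],b[1],a[2],b[3]],15); plan([a]+m+lin(m[-1],b,5))
E
```

```text
[ 0.5125 -0.018   0.1615  1.753 ]
[[-1.0, 7.0, -0.0], [-1.0, 14.0, -0.0], [-2.0, 22.0, -0.0], [-3.0, 29.0, -0.0], [-3.0, 36.0, -0.0]] [-0.088, -0.176, -0.264, -0.352, -0.44]
[[-4.0, 6.0, -0.0], [-8.0, 13.0, -0.0], [-12.0, 19.0, -0.0], [-15.0, 25.0, -0.0], [-19.0, 31.0, -0.0]] [-0.088, -0.175, -0.263, -0.351, -0.439]
[[-6.0, 4.0, -0.0], [-12.0, 8.0, -0.0], [-18.0, 13.0, -0.0], [-24.0, 17.0, -0.0], [-30.0, 21.0, -0.0]] [-0.088, -0.176, -0.264, -0.352, -0.44]
[[0.0, -0.0, 10.0], [0.0, -0.0, 21.0], [0.0, -0.0, 31.0], [0.0, -0.0, 41.0], [0.0, -0.0, 52.0]] [0.0, 0.0, 0.0, 0.0, 0.0]
end [ 0.6211 -0.0081  0.1095  3.072 ]
```

Emit:
send_rows([
  [-1, 7, 0],
  [-1, 14, 0],
  [-2, 22, 0],
  [-3, 29, 0],
  [-3, 36, 0],
], roll=[-0.088, -0.176, -0.264, -0.352, -0.44])

```text
clock: 16.55
position: [0.5473, -0.015, 0.1578]
ee_rot: [0.455, 0.89, -0.0, -0.0]
ft_force: [-0.3, 0.5, -0.1]
grip_width: 0.651
```

Emit:
send_rows([
  [-4, 6, 0],
  [-8, 13, 0],
  [-12, 19, 0],
  [-15, 25, 0],
  [-19, 31, 0],
], roll=[-0.088, -0.176, -0.264, -0.352, -0.44])

```text
clock: 16.97
position: [0.5835, -0.012, 0.1577]
ee_rot: [0.25, 0.968, -0.0, -0.0]
ft_force: [0.3, -0.2, 0.1]
grip_width: 0.65
```

Emit:
send_rows([
  [-6, 4, 0],
  [-12, 8, 0],
  [-18, 13, 0],
  [-24, 17, 0],
  [-30, 21, 0],
], roll=[-0.088, -0.176, -0.264, -0.352, -0.44])

```text
clock: 17.38
position: [0.62, -0.0083, 0.1576]
ee_rot: [0.032, 0.999, -0.0, -0.0]
ft_force: [0.6, 0.3, -0.0]
grip_width: 0.649
```

Emit:
send_rows([
  [0, 0, 10],
  [0, 0, 21],
  [0, 0, 31],
  [0, 0, 41],
  [0, 0, 52],
], roll=[0, 0, 0, 0, 0])

```text
clock: 17.8
position: [0.6192, -0.0085, 0.1049]
ee_rot: [0.035, 0.999, -0.0, -0.0]
ft_force: [1.3, -0.6, 0.1]
grip_width: 0.651
```

```bash
python3 - <<'E'
from plan import *
im,d=eyes.camera("side"); a=now();print(np.round(a,4)); cv2.imwrite("pics/s4.png",cv2.resize(im[130:260,185:315],None,fx=4,fy=4,interpolation=cv2.INTER_CUBIC))
E
```

```text
[ 0.6182 -0.0087  0.1027  3.0718]
```

View pics/s4.png

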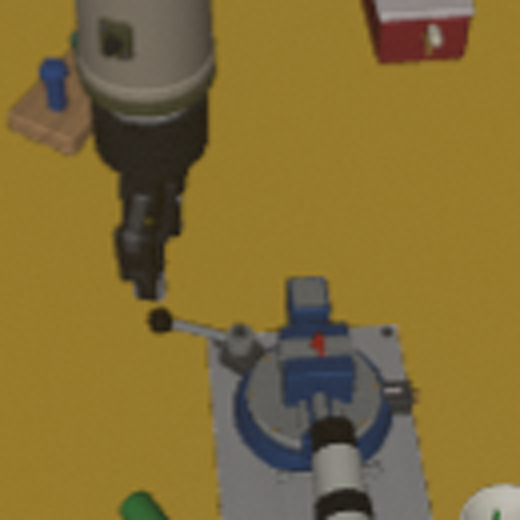

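The vise now points at the microscope, with the hand over the knob at (160,320). I'll descend, grip and swing it closed.

Emit:
send_rows([
  [-2, 0, 20],
  [-2, 0, 40],
  [-2, 0, 60],
  [-2, 0, 72],
  [-2, 0, 78],
], roll=[0, 0, 0, 0, 0])

```text
clock: 18.27
position: [0.6207, -0.0085, 0.0264]
ee_rot: [0.035, 0.999, -0.0, -0.001]
ft_force: [1.2, -0.1, -0.5]
grip_width: 0.651
```

Emit:
send_rows([
  [0, 0, 0],
  [0, 0, 0],
  [0, 0, 0],
  [0, 0, 0],
  [0, 0, 0],
], roll=[0, 0, 0, 0, 0], jaw=0, newtons=25)

```text
clock: 18.68
position: [0.6226, -0.0083, 0.0295]
ee_rot: [0.034, 0.999, 0.0, 0.001]
ft_force: [0.1, 0.8, 4.7]
grip_width: 0.209
```

Emit:
send_rows([
  [0, 0, 0],
  [0, 0, 0],
  [0, 0, 0],
  [0, 0, 0],
  [0, 0, 0],
], roll=[0, 0, 0, 0, 0])

```text
clock: 19.1
position: [0.6226, -0.0083, 0.0295]
ee_rot: [0.034, 0.999, -0.0, 0.001]
ft_force: [-0.2, 1.2, 6.3]
grip_width: 0.207
```

Emit:
send_rows([
  [0.2, -4.8, 0],
  [0.8, -9.5, 0],
  [1.7, -14.2, 0],
  [3, -18.8, 0],
  [4.7, -23.3, 0],
], roll=[0.08, 0.16, 0.24, 0.32, 0.4])

```text
clock: 19.52
position: [0.6168, -0.0318, 0.0295]
ee_rot: [0.234, 0.972, 0.0, 0.002]
ft_force: [3.1, 0.4, 4.9]
grip_width: 0.212
```

Emit:
send_rows([
  [0.2, -4.8, 0],
  [0.8, -9.5, 0],
  [1.7, -14.2, 0],
  [3, -18.8, 0],
  [4.7, -23.3, 0],
], roll=[0.08, 0.16, 0.24, 0.32, 0.4])

```text
clock: 19.93
position: [0.6023, -0.0515, 0.0296]
ee_rot: [0.423, 0.906, 0.0, 0.002]
ft_force: [4.3, -3.9, 3.9]
grip_width: 0.207
```

Emit:
send_rows([
  [0.2, -4.8, 0],
  [0.8, -9.5, 0],
  [1.7, -14.2, 0],
  [2.8, -17.5, 0],
  [3.8, -20.5, 0],
], roll=[0.08, 0.16, 0.24, 0.29, 0.33])

```text
clock: 20.35
position: [0.5843, -0.0629, 0.0296]
ee_rot: [0.566, 0.824, -0.0, 0.002]
ft_force: [5.8, -6.1, 2.5]
grip_width: 0.212
```

Emit:
send_rows([
  [0, -1, 0],
  [0, -2, 0],
  [0, -3, 0],
  [0, -3, 0],
  [0, -3, 0],
], roll=[0, 0, 0, 0, 0])

```text
clock: 20.77
position: [0.5823, -0.0636, 0.0296]
ee_rot: [0.565, 0.825, 0.001, 0.003]
ft_force: [7.9, -5.5, 1.1]
grip_width: 0.212
```

Emit:
send_rows([
  [0, -1, 0],
  [0, -2, 0],
  [0.2, -3, 0],
  [0.2, -4, 0],
  [0.2, -4, 0],
], roll=[0.02, 0.04, 0.06, 0.06, 0.06])

```text
clock: 21.18
position: [0.5806, -0.0641, 0.0299]
ee_rot: [0.589, 0.808, 0.003, 0.004]
ft_force: [19.3, -4.3, -7.8]
grip_width: 0.21
```

Emit:
send_rows([
  [0, -1, 0],
  [0, -2, 0],
  [0, -3, 0],
  [0, -3, 0],
  [0, -3, 0],
], roll=[0, 0, 0, 0, 0])

```text
clock: 21.6
position: [0.5803, -0.0642, 0.0302]
ee_rot: [0.589, 0.808, 0.005, 0.006]
ft_force: [32.8, -1.4, -18.8]
grip_width: 0.209
```

It stalled hard on the closed stop. I'll release while held against the stop, centre, then lift.

Emit:
send_rows([
  [0, 3, 0],
  [0, 3, 0],
  [0, 3, 0],
  [0, 6, 0],
  [0, 6, 0],
], roll=[0, 0, 0, 0, 0], jaw=0.65)

```text
clock: 22.02
position: [0.5789, -0.0617, 0.0283]
ee_rot: [0.589, 0.808, -0.0, -0.0]
ft_force: [-1.2, -0.8, -0.6]
grip_width: 0.651
```

Emit:
send_rows([
  [0, 0, -20],
  [0, 0, -45],
  [0, 0, -75],
  [0, 0, -110],
  [0, 0, -140],
], roll=[0, 0, 0, 0, 0])

```text
clock: 22.43
position: [0.5786, -0.0616, 0.1703]
ee_rot: [0.588, 0.809, -0.0, 0.0]
ft_force: [0.4, 0.2, 1.2]
grip_width: 0.648
```

Emit:
send_rows([
  [-35, 0, 0],
  [-70, 0, 0],
  [-105, 0, 0],
  [-140, 0, 0],
  [-170, 0, 0],
], roll=[0, 0, 0, 0, 0])

```text
clock: 22.85
position: [0.631, -0.2264, 0.1682]
ee_rot: [0.589, 0.808, -0.001, 0.0]
ft_force: [1.3, 1.3, 0.7]
grip_width: 0.647
```

Emit:
send_rows([
  [0, 0, 0],
  [0, 0, 0],
  [0, 0, 0],
  [0, 0, 0],
  [0, 0, 0],
], roll=[0, 0, 0, 0, 0])

```text
clock: 23.27
position: [0.6311, -0.2221, 0.1686]
ee_rot: [0.588, 0.809, 0.0, 0.0]
ft_force: [0.1, -0.8, -0.3]
grip_width: 0.652
```

```bash
python3 - <<'E'
from kn import *
np.set_printoptions(precision=4,suppress=True)
print(np.round(now(),4))
st=[]
for n in("side","top"):
    im,d=eyes.camera(n); np.savez(f"{n}2.npz",im=im,d=d); st.append(im)
C=angle(2,(267,182),(239,197));B=angle(1,(252,172),(224,210));print(C)
for i in(0,2,3): print(2*np.arcsin(np.hypot(*(C[i]-B[i])[:2])/.12))
cv2.imwrite("pics/c5.png",np.hstack([cv2.resize(st[0][180:280,215:315],None,fx=4,fy=4,interpolation=cv2.INTER_CUBIC),cv2.resize(st[1][155:255,180:280],None,fx=4,fy=4,interpolation=cv2.INTER_CUBIC)]))
E
```

```text
[ 0.6311 -0.2221  0.1686  1.8847]
(array([ 0.5811, -0.0624,  0.0455]), np.float64(0.0029883844701232465), array([ 0.5797, -0.0623,  0.045 ]), array([ 0.5827, -0.063 ,  0.045 ]), np.int32(17), np.int32(22))
1.188484625360606
1.1866380087533936
1.212561623276668
```

View pics/c5.png

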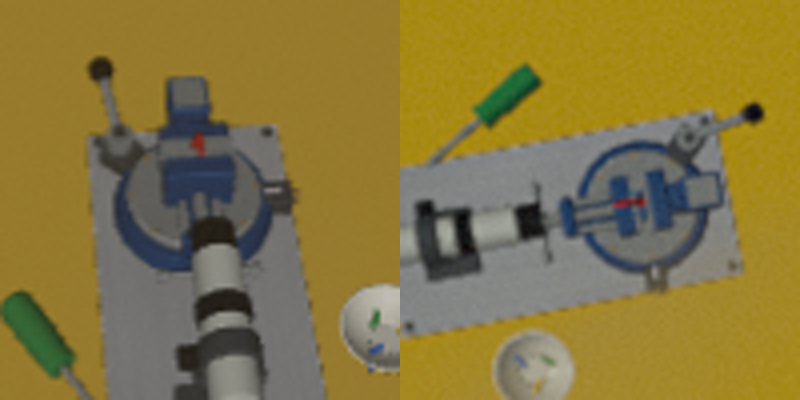

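The knob travelled about 1.19 rad back to the stop. The vise lies in line with the microscope barrel, with the anvil at (703,190) and the hook at (628,203) in the top half. I'll check the vise angle and bystander changes numerically, then hand in.

```bash
python3 - <<'E'
from h import *
p=eyes.camera_params("top"); a=onplane(p,180+303/4-.375,155+190/4-.375,.08)[:2]; d=np.array([.501,.0363])-a
print("vise dir deg",np.degrees(np.arctan2(d[1],d[0])),"r",np.hypot(*d))
A=np.load("top0.npz")["im"];B=np.load("top2.npz")["im"]
m=(cv2.absdiff(cv2.GaussianBlur(A,(5,5),0),cv2.GaussianBlur(B,(5,5),0)).max(2)>35).astype(np.uint8)
print([s.tolist() for s in cv2.connectedComponentsWithStats(m)[2][1:] if s[4]>8])
print(manip.hand_in())
E
```

```text
vise dir deg 99.4151498096995 r 0.053957743421103495
[[272, 114, 111, 270, 15270], [265, 179, 5, 3, 9], [221, 183, 5, 5, 14], [219, 189, 10, 11, 54], [233, 196, 8, 7, 28], [243, 198, 3, 5, 14], [249, 201, 3, 6, 12], [254, 200, 3, 6, 13], [219, 204, 6, 10, 37], [232, 205, 4, 3, 9], [235, 209, 3, 5, 14], [240, 209, 4, 6, 18], [245, 209, 6, 6, 16], [399, 290, 113, 94, 3402], [505, 324, 7, 3, 9], [258, 346, 4, 4, 13], [224, 353, 12, 11, 51], [241, 352, 6, 8, 19], [223, 365, 11, 11, 53], [497, 365, 15, 13, 53], [248, 367, 22, 17, 214], [487, 381, 4, 3, 10]]
the job is handed in; nothing more can be done
None
```

I opened the lock lever to its stop, turned the vise 45° to the next click using the anvil, and swung the lever back onto its closed stop. The job was handed in at about 23 s, with the hand lifted clear of everything.

- **Vise angle:** it now points at 99.4°, against the measured microscope direction of 100.2°, which is within measuring error.
- **Lever:**
  - **Opening:** it measured only 1.10–1.17 rad from the camera's starting point, where 1.2 was expected. A second push of 14 N did not move it further, so I took that as the open stop.
  - **Closing:** it travelled back 1.19–1.21 rad and stalled hard at about 33 N. It came to rest about 3 mm past where I first measured the knob. The likely reason is that the lever started slightly off its closed stop, but I did not confirm that.
- **Rest of the desk:** comparing the top view before and after, the only changes were the vise, the lever and the robot itself. The robot's arm hid part of the right side of that view, so the peg board and music box may not have been fully checked this way. I never commanded contact with them, nor with the ear hook or microscope.

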